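# Count three glass rods on a tipping board and prop it shut

## Robot

A 7-joint arm with a two-finger parallel gripper is mounted at the origin on the work surface. World frame = base frame: x ahead of the robot, y to its left, z up, the work surface at z = 0. Lengths are in m, angles in rad, forces in N, time in s.
With the tool pointing down it reaches from about 0.425 to 1.025 m from the base axis. Payload 9.4 kg.
Tool frame: the origin (TCP) lies between the finger pads; the fingertips stand 17 mm ahead of it and the grasp point (between the pads) lies 2 mm behind it; z points along the fingers, y is the line along which they close (so a half turn about z gives the same grasp; the last joint's range is limited). The gripper opens to 85 mm and grips with 20 to 120 N. Pads are 22 mm wide; open, the fingers measure 114 mm over their backs; the gripper's body (76 mm by 85 mm) begins 54 mm behind the grasp point. The pads swing forward as they close: fully open they stand 13 mm farther back than shut.
Start: joints at [-1.355, 0.599, -0.003, 1.599, 0.002, 0.943, -0.08], TCP at [0.209, 0.694, 0.248] pointing down, gripper open.
Joint ranges: [-2.57, 2.57], [-0.35, 1.97], [-1.29, 1.29], [0.11, 2.56], [-1.05, 4.19], [0.11, 1.86], [-2.63, 2.63]. Speed limits (rad/s): [2.22, 2.22, 3.01, 3.01, 3.14, 3.14, 3.14].

## Interface

Orientations are given as a unit quaternion [x, y, z, w].
In Python, from workcell import monitor, vision, manip gives the robot as it stands.
- The arm moves only by the tool send_rows, never from a script. Its argument "moves" is one flat list of numbers, 5 for each row, row after row: the finger opening in m, from 0 to 0.0854, then the shift along the world's x, y, z in m, then the turn about the world's z in rad. In form: [hand, x, y, z, yaw, hand, x, y, z, yaw, ...]. A call has exactly 8 rows; each row shifts and turns the commanded pose from where the row before left it; what a row does not reach is not made up. A row lasts 1/8 s, in which the tool goes at most 62.5 mm and 10.7 degrees, less where a joint would pass 70% of its speed; a pose out of reach is approached as far as the arm can. A call is refused whole if a number of a shift passes 0.0625 or a number of a turn 0.188, either way. A call with a gripper value outside its range is refused whole. The fingers move at their own pace and stop on an object; "grip_force" is the grip in N (left out, the last holds). Time passes only in rows, so rows that do not move let the fingers close, or fill a call up. It gives the time, the measured TCP pose, the force, the opening and the grip force at its end, in the units of the state.
- monitor.get_obs(): the state, without advancing time (a new reading comes with each control period).
- vision.read_camera(name): name is "scene" or "side" or "wrist"; returns (picture, depth): 384x512x3 uint8, red, green, blue; 384x512 float32, m along the optical axis (not along the pixel's ray), 0 where there is no reading.
- vision.camera_model(name): a dict with "fovy" (degrees; the focal length in pixels is half the picture's height over the tangent of half this angle, whatever the lens; pixels are square), "cx", "cy" (the principal point, pixels), "k1" (the pictures are not rectified: a ray, as slopes to the right and down, at radius r is drawn at 1 + k1 r^2 times it, then the intrinsics apply), "T" (4x4, takes a point from camera to world coordinates); the wrist camera has in their place "hand_eye" (4x4, takes a point from camera to tool coordinates, whose origin is the TCP and whose axes are the flange's). Camera axes: x right, y down, z forward; pixel columns grow to the right and rows downward; lengths in m; the calibration is good to about 2 mm. A picture is of the moment at which its call begins: read the wrist's pose just before it. camera_model takes no time and is no camera call.
- manip.hand_in(): hands the job in; it is judged then, once.
The state is a dict: "t": time; "joint_pos": joint angles; "qd": joint speeds; "tau": joint torques, N m; "eef_pos": TCP position; "tool_rot": TCP orientation; "contact_force": force on the tool from outside, world axes, zero at the start; "wrist_torque": the same for the moment, N m; "opening": finger opening in m; "finger_force": force on a finger pad.
Only numpy, scipy, OpenCV 4.12 (cv2) and the standard library are available. Lean on these libraries where they do the work, as an engineer would, in place of code of your own. Each camera call takes 0.05 s, during which the arm holds its last target. There are 200 camera calls.

## Task

Count out three glass rods on the counting board: press its red tab down until one rod has dropped into each of the three pockets, then press the orange tab until the board is fully back home and the spare rods have rolled back into the channel. Then swing the prop rod up from its clip until it stands upright in the slot under the board's brass bracket, and let go. Do not touch the rods or let any leave the board, and leave the other things on the bench where they are.

Things in the scene. Friction and masses are not known exactly. Their poses are not given: they have to be found in the camera images.
- stand: Wooden stand of the counting board, fixed to the bench, 220 x 310 x 12 mm base plate. Origin: centre of its underside on the bench. Its x axis points from the channel end to the pocket end of the board, its y axis along the pivot, z up. The pivot axis lies along its y, 85 mm above the origin.
- board (a joint): Tilt of the white counting board (150 x 240 mm), rad. 0: home stop, floor sloping 8 deg down to the channel end. Grows as the pocket end (red tab) goes down, to a stop at 0.62. The channel floor slopes 10 deg more, so rods leave the channel only above 0.32. The hinge is stiff (0.5 N m) and mostly stays where left; 5 to 12 N on a tab moves it. End walls stand 37 mm above the floor.
- tab_pocket (a point): Centre of the top face of the red flat tab (45 x 60 x 6 mm, level with the rim) that sticks out beyond the pocket end of the board; press it down to tip the rods into the pockets. Moves with the board; in the stand's frame at joint 0 it is 87 mm along +x and 160 mm up.
- tab_channel (a point): Centre of the top face of the orange tab, alike, at the channel end; press it down to tip the board home. At joint 0 it is at -105 mm along x and 133 mm up in the stand's frame.
- prop (a joint): Swing of the steel prop rod (8 mm thick, 124 mm long) at the stand's -y side, rad. 0: in its brass clip, pointing to the stand's -x, 12 deg above level; grows as the free end rises; 1.36: upright, tip in the slot under the board's brass bracket; stop 1.375. Stays where left. It fits under the bracket only while the board is home, and then keeps the board from tipping.
- prop_knob (a point): Middle of the red grip pin of the prop rod: 14 mm thick, 75 mm long, sticking out to the stand's -y parallel to the pivot; 90 mm from the prop's hinge axis, which is parallel to the stand's y and lies at x = +85 mm, z = 25 mm in the stand's frame. This point is 48 mm from the pin's root and 27 mm from its free end, at y = -191 mm in the stand's frame.
- pocket1 (a point): Where the centre of a rod lies when seated in the pocket of lane 1 (lanes 73 mm wide between 27 mm high dividers; lane 1 at the stand's +y side, 2 middle, 3 at -y). Pocket: blue floor, 25 mm long, 15 mm deep. Moves with the board.
- channel1 (a point): Where the centre of a rod lies when it rests in the channel of lane 1 (grey floor, 50 mm long, then 61 mm of white floor up to the pocket) against the end wall; moves with the board.
- pocket2 (a point): Where the centre of a rod lies when seated in the pocket of lane 2 (lanes 73 mm wide between 27 mm high dividers; lane 1 at the stand's +y side, 2 middle, 3 at -y). Pocket: blue floor, 25 mm long, 15 mm deep. Moves with the board.
- channel2 (a point): Where the centre of a rod lies when it rests in the channel of lane 2 (grey floor, 50 mm long, then 61 mm of white floor up to the pocket) against the end wall; moves with the board.
- pocket3 (a point): Where the centre of a rod lies when seated in the pocket of lane 3 (lanes 73 mm wide between 27 mm high dividers; lane 1 at the stand's +y side, 2 middle, 3 at -y). Pocket: blue floor, 25 mm long, 15 mm deep. Moves with the board.
- channel3 (a point): Where the centre of a rod lies when it rests in the channel of lane 3 (grey floor, 50 mm long, then 61 mm of white floor up to the pocket) against the end wall; moves with the board.
- rod1a_c (a point): Centre of a glass rod of lane 1, 22 mm thick, 70 mm long, 45 to 95 g, lying across the lane and free to roll; starts in the channel (against the end wall).
- rod1b_c (a point): Centre of a glass rod of lane 1, 22 mm thick, 70 mm long, 45 to 95 g, lying across the lane and free to roll; starts in the channel (next to the other one, on its pocket side).
- rod2a_c (a point): Centre of a glass rod of lane 2, 22 mm thick, 70 mm long, 45 to 95 g, lying across the lane and free to roll; starts in the channel (against the end wall).
- rod2b_c (a point): Centre of a glass rod of lane 2, 22 mm thick, 70 mm long, 45 to 95 g, lying across the lane and free to roll; starts in the channel (next to the other one, on its pocket side).
- rod3a_c (a point): Centre of a glass rod of lane 3, 22 mm thick, 70 mm long, 45 to 95 g, lying across the lane and free to roll; starts in the channel (against the end wall).
- rod3b_c (a point): Centre of a glass rod of lane 3, 22 mm thick, 70 mm long, 45 to 95 g, lying across the lane and free to roll; starts in the channel (next to the other one, on its pocket side).
- jar: Jar with black cap, 60 mm wide, 130 mm tall, standing, loose. Origin: centre of its underside. Leave it alone.
- tin: Steel tin, 60 mm wide, 90 mm tall, standing, loose. Origin: centre of its underside. Leave it alone.
- optic: Clear glass block, 55 x 55 x 70 mm, standing, loose. Origin: centre of its underside. Leave it alone.
- brush: Flat brush, 200 mm long, lying along its x, loose. Origin: centre of its underside. Leave it alone.
- hammer: Hammer, 200 mm long, lying along its x, head at +x, loose. Origin: centre of its underside. Leave it alone.
- nippers: Red-handled nippers, 180 mm long, lying along its x, loose. Origin: centre of its underside. Leave it alone.
There are look-alikes about, which are no part of the job. Leave any black or blue look-alike of the part that bears rod2a_c alone.

How it is judged:
On the way, in this order (a step that is already met when the one before it is completed fails the run):
1. board tipped towards the pockets (over 0.4 rad) and a rod seated in each pocket (value of joint board above 0.4 rad and distance between any of rod1a_c, rod1b_c and pocket1 below 0.007 m and distance between any of rod2a_c, rod2b_c and pocket2 below 0.007 m and distance between any of rod3a_c, rod3b_c and pocket3 below 0.007 m), for 0.2 s.
2. board back home, one rod of each lane in its pocket and the other in the channel (value of joint board below 0.05 rad and ((distance between rod1a_c and pocket1 below 0.007 m and distance between rod1b_c and channel1 below 0.009 m) or (distance between rod1b_c and pocket1 below 0.007 m and distance between rod1a_c and channel1 below 0.009 m)) and ((distance between rod2a_c and pocket2 below 0.007 m and distance between rod2b_c and channel2 below 0.009 m) or (distance between rod2b_c and pocket2 below 0.007 m and distance between rod2a_c and channel2 below 0.009 m)) and ((distance between rod3a_c and pocket3 below 0.007 m and distance between rod3b_c and channel3 below 0.009 m) or (distance between rod3b_c and pocket3 below 0.007 m and distance between rod3a_c and channel3 below 0.009 m))), for 0.2 s.
At the end, for the whole second after the job is handed in: The board is home (within 0.05 rad of its stop), each lane has one rod seated in its pocket (centre within 7 mm) and the other in the channel against the end wall (within 9 mm), and the prop rod is upright under the bracket (joint over 1.27 rad) and still (all of step 2 and value of joint prop above 1.27 rad and velocity of joint prop between -0.05 and 0.05 rad/s and velocity of joint board between -0.05 and 0.05 rad/s); the robot touches nothing.
It fails at once if the gripper or arm touches a glass rod (contact force between any of the fingers, the arm and rod1a above 0.5 N or contact force between any of the fingers, the arm and rod1b above 0.5 N or contact force between any of the fingers, the arm and rod2a above 0.5 N or contact force between any of the fingers, the arm and rod2b above 0.5 N or contact force between any of the fingers, the arm and rod3a above 0.5 N or contact force between any of the fingers, the arm and rod3b above 0.5 N).
It fails at once if a glass rod falls off the board (height (world z) of any of rod1a_c, rod1b_c, rod2a_c, rod2b_c, rod3a_c, rod3b_c below 0.05 m).
It fails at once if a bystander is moved more than 30 mm (distance of any of jar, tin, optic, brush, hammer, nippers from where it was at the start of the episode above 0.03 m).
It fails at once if the jar, tin or glass block is tipped over (angle between any of jar, tin, optic's own z axis and vertical above 0.5 rad).
It also fails if it takes over 58 s, if anything falls off the work surface, if the arm or the gripper's body presses on something with over 40 N, if the wrist force passes 120 N, or if a joint passes its speed limit or range.

## Working session

There is one attempt and no reset: what is moved stays moved. The work goes in short steps, Python scripts to look and compute and a tool call to move; the robot and the scene stay as the last step left them, time stands still between calls to the robot, and variables do not carry over. Pictures are saved under pics/ and viewed, at most 10 in all, crops included, and the job is handed in when it is done.

Besides the shell and the picture viewer there is one more tool, called as name(argument=value, ...) on one line, values as JSON. send_rows: Moves the arm, as the interface text tells. Its arguments: {"type":"object","properties":{"moves":{"type":"array","items":{"type":"number"}},"grip_force":{"type":"number"}},"required":["moves"]}

```bash
ls; mkdir -p pics
cat > h.py <<'E'
import numpy as np, cv2
from workcell import monitor, vision, manip
def ray(name,u,v):
    m=vision.camera_model(name); f=192/np.tan(np.radians(m['fovy'])/2)
    K=np.array([[f,0,m['cx']],[0,f,m['cy']],[0,0,1]])
    p=cv2.undistortPoints(np.array([[[u,v]]],float),K,np.array([m['k1'],0,0,0]))[0,0]
    return np.array([p[0],p[1],1.])
def T(name):
    m=vision.camera_model(name)
    return np.array(m['T'])
def at(name,u,v,d): return (T(name)@np.r_[ray(name,u,v)*d,1])[:3]
def onz(name,u,v,z):
    t=T(name);d=t[:3,:3]@ray(name,u,v);o=t[:3,3];return o+d*(z-o[2])/d[2]
E
python3 - <<'E'
from h import *
for n in('scene','side'):
    p,d=vision.read_camera(n); cv2.imwrite(f'pics/{n}0.png',p[:,:,::-1]); np.savez(f'{n}0.npz',p=p,d=d)
    print(n,vision.camera_model(n))
print(monitor.get_obs())
E
```

```text
pics
scene {'fovy': 57.15701652451176, 'cx': 257.3690676285846, 'cy': 198.936542271236, 'k1': -0.02931996573657326, 'T': array([[ 0.66088157,  0.53319548, -0.52814594,  1.01701764],
       [ 0.75047708, -0.47368524,  0.46087573, -0.32716597],
       [-0.00443808, -0.7009457 , -0.71320083,  0.72350401],
       [ 0.        ,  0.        ,  0.        ,  1.        ]])}
side {'fovy': 46.639174944913655, 'cx': 251.97826190700786, 'cy': 197.30115546274823, 'k1': -0.16649422453527962, 'T': array([[ 0.90639311, -0.31591288,  0.28044712,  0.261386  ],
       [-0.42224264, -0.65748034,  0.62404387, -0.59360333],
       [-0.01275503, -0.6840458 , -0.72932754,  0.91639876],
       [ 0.        ,  0.        ,  0.        ,  1.        ]])}
{'t': 0.1, 'joint_pos': array([-1.35470549,  0.60000601, -0.00254204,  1.60006958,  0.00180737,
        0.94289702, -0.07979404]), 'qd': array([-0.00101919, -0.00350736,  0.00153694, -0.00192935,  0.00106503,
        0.00071943,  0.00183194]), 'tau': array([ 5.25592259e-03, -7.77994466e+01,  1.56955685e+00, -2.58625531e+01,
        1.25596637e-02,  5.48430806e-03, -1.86944902e-05]), 'eef_pos': array([0.20914942, 0.69375277, 0.24752454]), 'tool_rot': array([ 1.45839530e-01,  9.89308019e-01, -6.88182152e-04, -3.29383719e-05]), 'contact_force': array([-0.44148504,  0.50342229, -0.58061533]), 'wrist_torque': array([-0.01504058, -0.0120198 ,  0.02226548]), 'finger_force': 0.0, 'opening': 0.08513377148502244}
```

View pics/scene0.png

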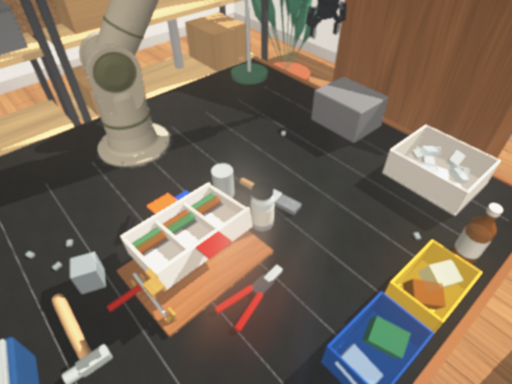

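View pics/side0.png

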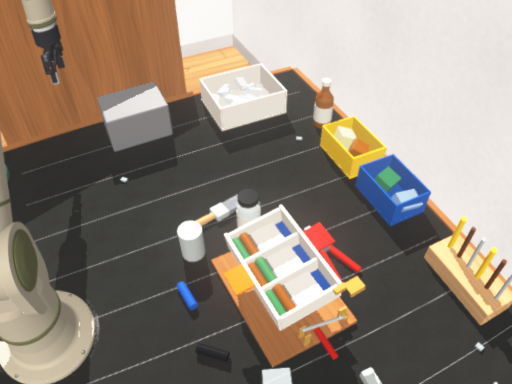

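The side view shows the red tab at (320,238), the orange tab at (238,278) and the red prop pin at (325,343). Red confusers are the nipper handles at (345,258). Brass bracket is at (348,287). The loose blue (187,295) and black (213,352) rods are look-alikes to leave alone. In the scene view the red tab is at (213,245), the orange tab at (163,203) and the pin at (124,298).

Run:
```python
from h import *
for n in('scene','side'):
    z=np.load(n+'0.npz');p,d=z['p'],z['d'];hsv=cv2.cvtColor(p,cv2.COLOR_RGB2HSV);H,S,V=[hsv[:,:,i].astype(int) for i in range(3)]
    for nm,m in(('red',((H<5)|(H>174))&(S>150)&(V>80)),('orange',(H>=8)&(H<20)&(S>215)&(V>180)),('brass',(H>=16)&(H<26)&(S>150)&(V>150))):
        c,l,s,ce=cv2.connectedComponentsWithStats(m.astype(np.uint8))
        for i in range(1,c):
            if s[i,4]>25:
                ys,xs=np.where((l==i)&(d>0));
                P=np.array([at(n,x,y,d[y,x]) for x,y in zip(xs,ys)])
                if np.median(P[:,0])>1.2: continue
                print(n,nm,s[i],ce[i].round(1),np.median(P,0).round(3),P.min(0).round(3),P.max(0).round(3))
z=np.load('side0.npz');cv2.imwrite('pics/crop.png',cv2.resize(z['p'][195:384,170:400,::-1],None,fx=3,fy=3,interpolation=cv2.INTER_CUBIC))
```

```text
scene red [197 233  24  25 339] [210.8 245.5] [ 0.636 -0.119  0.161] [ 0.617 -0.141  0.157] [ 0.658 -0.088  0.165]
scene red [107 285  34  27 258] [122.9 298.4] [ 0.56  -0.3    0.062] [ 0.506 -0.334 -0.002] [ 0.565 -0.26   0.066]
scene red [215 285  37  28 299] [233.4 298.8] [ 0.689 -0.113  0.014] [ 0.678 -0.159  0.004] [ 0.698 -0.063  0.017]
scene red [235 293  28  38 339] [248.1 311.7] [ 0.733 -0.108  0.014] [ 0.711 -0.152 -0.001] [ 0.752 -0.058  0.018]Traceback (most recent call last):
  File "<stdin>", line 9, in <module>
  File "h.py", line 11, in at
    def at(name,u,v,d): return (T(name)@np.r_[ray(name,u,v)*d,1])[:3]
                                              ~~~^^^^^^^^^^
  File "h.py", line 4, in ray
    m=vision.camera_model(name); f=192/np.tan(np.radians(m['fovy'])/2)
ValueError: time passes only in moves, steps and waits
```

```bash
cat > h.py <<'E'
import numpy as np, cv2, functools
from workcell import monitor, vision, manip
@functools.lru_cache(None)
def cam(name): return vision.camera_model(name)
def ray(name,u,v):
    m=cam(name); f=192/np.tan(np.radians(m['fovy'])/2)
    K=np.array([[f,0,m['cx']],[0,f,m['cy']],[0,0,1]])
    p=cv2.undistortPoints(np.array([[[u,v]]],float),K,np.array([m['k1'],0,0,0]))[0,0]
    return np.array([p[0],p[1],1.])
def T(name): return np.array(cam(name)['T'])
def at(name,u,v,d): return (T(name)@np.r_[ray(name,u,v)*d,1])[:3]
def onz(name,u,v,z):
    t=T(name);d=t[:3,:3]@ray(name,u,v);o=t[:3,3];return o+d*(z-o[2])/d[2]
def pix(name,P):
    m=cam(name); f=192/np.tan(np.radians(m['fovy'])/2)
    q=np.linalg.inv(T(name))@np.r_[P,1]; s=q[:2]/q[2]; s=s*(1+m['k1']*(s@s)); return s*f+[m['cx'],m['cy']]
E
cat > blobs.py <<'E'
from h import *
for n in('scene','side'):
    z=np.load(n+'0.npz');p,d=z['p'],z['d'];hsv=cv2.cvtColor(p,cv2.COLOR_RGB2HSV);H,S,V=[hsv[:,:,i].astype(int) for i in range(3)]
    for nm,m in(('red',((H<5)|(H>174))&(S>150)&(V>80)),('orange',(H>=8)&(H<20)&(S>215)&(V>180)),('brass',(H>=16)&(H<26)&(S>150)&(V>150))):
        c,l,s,ce=cv2.connectedComponentsWithStats(m.astype(np.uint8))
        for i in range(1,c):
            if s[i,4]>25:
                ys,xs=np.where((l==i)&(d>0));
                if len(xs)<10: continue
                P=np.array([at(n,x,y,d[y,x]) for x,y in zip(xs,ys)])
                if np.median(P[:,0])>1.0 or np.median(P[:,1])>.2: continue
                print(n,nm,s[i],ce[i].round(1),np.median(P,0).round(3),P.min(0).round(3),P.max(0).round(3))
z=np.load('side0.npz');cv2.imwrite('pics/crop.png',cv2.resize(z['p'][195:384,170:400,::-1],None,fx=3,fy=3,interpolation=cv2.INTER_CUBIC))
E
python3 blobs.py
```

```text
scene red [197 233  24  25 339] [210.8 245.5] [ 0.636 -0.119  0.161] [ 0.617 -0.141  0.157] [ 0.658 -0.088  0.165]
scene red [107 285  34  27 258] [122.9 298.4] [ 0.56  -0.3    0.062] [ 0.506 -0.334 -0.002] [ 0.565 -0.26   0.066]
scene red [215 285  37  28 299] [233.4 298.8] [ 0.689 -0.113  0.014] [ 0.678 -0.159  0.004] [ 0.698 -0.063  0.017]
scene red [235 293  28  38 339] [248.1 311.7] [ 0.733 -0.108  0.014] [ 0.711 -0.152 -0.001] [ 0.752 -0.058  0.018]
side red [304 222  57  57 857] [328.4 246.6] [ 0.653 -0.108  0.155] [ 0.612 -0.153 -0.006] [0.756 0.031 0.164]
side red [314 328  25  32 248] [326.1 343.7] [ 0.554 -0.298  0.062] [ 0.547 -0.333 -0.004] [ 0.585 -0.26   0.066]
side brass [448 220  17  28 161] [455.7 233.7] [ 0.964 -0.217  0.1  ] [ 0.96  -0.222 -0.002] [ 1.061 -0.155  0.15 ]
side brass [475 251  19  28 168] [484. 265.] [ 0.964 -0.319  0.1  ] [ 0.959 -0.324  0.002] [ 1.067 -0.287  0.153]
side brass [224 265  30  30 518] [238.3 279. ] [ 0.44  -0.121  0.132] [ 0.418 -0.15   0.009] [ 0.484 -0.009  0.138]
side brass [350 286  15  11  40] [357.2 291.1] [ 0.635 -0.262  0.153] [ 0.62  -0.264  0.143] [ 0.653 -0.259  0.161]
side brass [337 307  12  13  63] [343.  312.9] [ 0.636 -0.24   0.031] [ 0.625 -0.254  0.008] [ 0.648 -0.233  0.043]
side brass [298 325  14  21 116] [304.2 336.8] [ 0.528 -0.264  0.032] [ 0.522 -0.268  0.009] [ 0.552 -0.221  0.058]
```

View pics/crop.png

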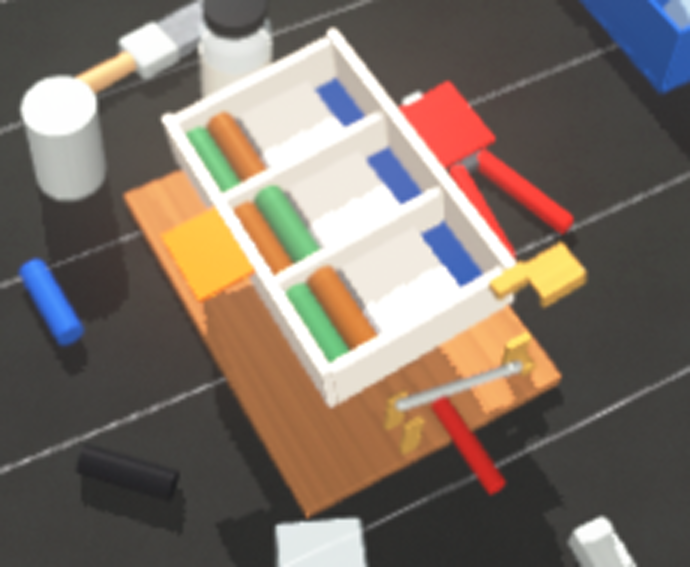

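The crop confirms the choice: red tab on the pocket end, orange tab on the channel end, prop rod lying in its clip with the red pin, and the nippers behind. Next I fit the tab rectangles and the pin line in world coordinates.

```bash
cat > fit.py <<'E'
from h import *
def run(tag):
  for n in('scene','side'):
    z=np.load(n+tag+'.npz');p,d=z['p'],z['d'];hsv=cv2.cvtColor(p,cv2.COLOR_RGB2HSV);H,S,V=[hsv[:,:,i].astype(int) for i in range(3)]
    ys,xs=np.where((d>0)&(S>120)&(V>80));W=np.array([at(n,x,y,d[y,x]) for x,y in zip(xs,ys)]);h=H[ys,xs]
    def sel(b,hm): return W[np.all((W>b[0])&(W<b[1]),1)&hm]
    red=(h<5)|(h>174); org=(h>6)&(h<24)
    for nm,Q in(('red',sel([[.58,-.18,.13],[.7,-.05,.19]],red)),('orange',sel([[.38,-.2,.11],[.48,-.05,.15]],org)),('stand',sel([[.35,-.4,.004],[.8,.2,.02]],org))):
        if len(Q)<15: continue
        r=cv2.minAreaRect(Q[:,:2].astype(np.float32)*1000)
        print(n,nm,len(Q),Q.mean(0).round(4),'rect',np.round(r[0],1),np.round(r[1],1),round(r[2],1))
    Q=sel([[.48,-.36,.035],[.62,-.24,.085]],red)
    c=Q.mean(0);u=np.linalg.svd(Q-c)[2][0];u*=-np.sign(u[1]);t=(Q-c)@u
    print(n,'pin',len(Q),c.round(4),u.round(3),(c+u*t.min()).round(3),(c+u*t.max()).round(3))
if __name__=='__main__': run('0')
E
python3 fit.py
```

```text
scene red 448 [ 0.6374 -0.1136  0.1614] rect [ 636.5 -112.4] [41.9 57.7] 1.9
scene orange 294 [ 0.4404 -0.1221  0.1338] rect [ 439.2 -120.2] [43.6 60.7] 3.4
scene stand 4450 [ 0.6061 -0.1486  0.0125] rect [ 548.1 -116.7] [219.7 309.1] 2.5
scene pin 251 [ 0.5593 -0.2988  0.0616] [ 0.045 -0.999 -0.019] [ 0.558 -0.259  0.062] [ 0.561 -0.334  0.061]
side red 457 [ 0.634  -0.1124  0.1587] rect [ 634.2 -111.1] [44.2 60. ] 2.6
side orange 562 [ 0.4414 -0.1215  0.1312] rect [ 449.7 -114.7] [62.  72.3] 3.1
side stand 3874 [ 0.5067 -0.1842  0.0109] rect [ 544.6 -115.6] [221.3 311.7] 2.9
side pin 233 [ 0.5536 -0.2984  0.0614] [ 0.052 -0.999 -0.015] [ 0.552 -0.259  0.062] [ 0.555 -0.333  0.061]
```

send_rows(moves=[0, 0.026, -0.05, 0.015, 0, 0, 0.026, -0.05, 0.015, 0, 0, 0.026, -0.05, 0.01, 0, 0, 0.027, -0.05, 0.01, 0, 0, 0.027, -0.05, 0, 0, 0, 0.027, -0.05, 0, 0, 0, 0.027, -0.05, 0, 0, 0, 0.027, -0.05, 0, 0], grip_force=30)

```text
t: 1.1
eef_pos: [0.4228, 0.2924, 0.2982]
tool_rot: [0.146, 0.989, -0.0, 0.0]
contact_force: [0.2, 0.0, 0.9]
opening: 0.0002
finger_force: 0.0
```

Run:
```python
from h import *
z=np.load('side0.npz')
for nm,u,v in(('optic',277,376),('jarcap',249,198),('tin',191,228),('greybox',135,102)): print(nm,at('side',u,v,z['d'][v,u]).round(3))
z=np.load('scene0.npz')
for nm,u,v in(('optic',92,262),('hammerhead',88,362),('hhandle',70,320)): print(nm,at('scene',u,v,z['d'][v,u]).round(3))
```

```text
optic [ 0.43 -0.32  0.07]
jarcap [0.556 0.079 0.131]
tin [0.404 0.086 0.089]
greybox [0.409 0.626 0.118]
optic [ 0.436 -0.311  0.07 ]
hammerhead [ 0.615 -0.412  0.027]
hhandle [ 0.506 -0.406  0.025]
```

send_rows(moves=[0, 0.027, -0.0505, 0, 0, 0, 0.027, -0.0505, 0, 0, 0, 0.027, -0.0505, -0.01, 0, 0, 0.027, -0.0505, -0.01, 0, 0, 0.027, -0.0505, -0.02, 0, 0, 0.027, -0.0505, -0.02, 0, 0, 0.027, -0.0505, -0.02, 0, 0, 0.027, -0.0505, -0.02, 0])

```text
t: 2.1
eef_pos: [0.6389, -0.1114, 0.1973]
tool_rot: [0.146, 0.989, 0.0, -0.0]
contact_force: [1.0, 0.4, 1.0]
opening: -0.0004
finger_force: 0.0
```

send_rows(moves=[0, 0, 0, -0.012, 0, 0, 0.001, 0, -0.006, 0, 0, 0.002, 0, -0.006, 0, 0, 0.002, 0, -0.006, 0, 0, 0.003, 0, -0.006, 0, 0, 0.002, 0, -0.006, 0, 0, 0.002, 0, -0.006, 0, 0, 0.002, 0, -0.005, 0])

```text
t: 3.1
eef_pos: [0.6565, -0.1083, 0.1482]
tool_rot: [0.145, 0.989, 0.0, 0.005]
contact_force: [5.8, -1.3, 9.7]
opening: 0.0001
finger_force: 5.3
```

send_rows(moves=[0, 0.002, 0, -0.005, 0, 0, 0.001, 0, -0.004, 0, 0, 0.001, 0, -0.004, 0, 0, 0.001, 0, -0.004, 0, 0, 0.001, 0, -0.003, 0, 0, 0.001, 0, -0.003, 0, 0, 0, 0, 0, 0, 0, 0, 0, 0, 0])

```text
t: 4.1
eef_pos: [0.6607, -0.108, 0.1233]
tool_rot: [0.145, 0.989, 0.001, 0.002]
contact_force: [5.0, 1.8, 3.4]
opening: 0.0003
finger_force: 2.3
```

```bash
cat > snap.py <<'E'
import sys; from h import *
tag=sys.argv[1]
for n in('scene','side'):
    p,d=vision.read_camera(n); np.savez(f'{n}{tag}.npz',p=p,d=d)
    if n=='side': a=cv2.resize(p[195:384,170:400,::-1],(600,493),interpolation=cv2.INTER_CUBIC)
cv2.imwrite(f'pics/s{tag}.png',a)
o=monitor.get_obs();print(o['t'],o['eef_pos'].round(4),o['contact_force'].round(1))
E
python3 snap.py 1
```

```text
4.2 [ 0.6602 -0.1085  0.123 ] [4.6 2.  3.5]
```

View pics/s1.png

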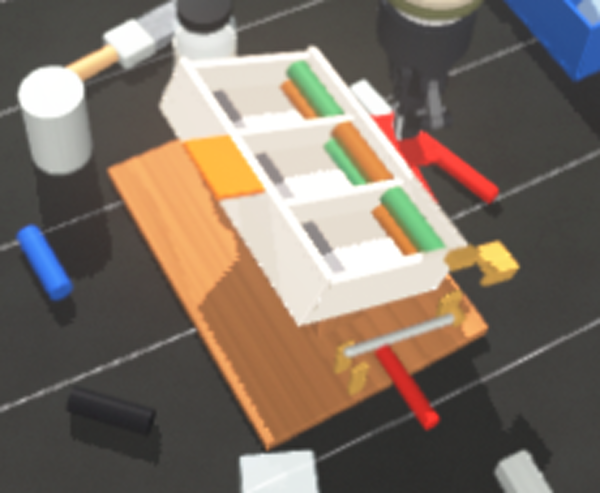

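In the picture all three pocket rods sit on the blue floors, with the spare rods leaning on them against the end wall, and the board is tipped. Next I move to the orange tab.

send_rows(moves=[0, 0.003, 0, 0.04, 0, 0, 0, 0, 0.05, 0, 0, -0.01, 0, 0.047, 0, 0, -0.045, -0.003, 0, 0, 0, -0.046, -0.003, 0, 0, 0, -0.046, -0.003, 0, 0, 0, -0.046, -0.003, 0, 0, 0, 0, 0, -0.02, 0])

```text
t: 5.2
eef_pos: [0.4647, -0.1223, 0.2397]
tool_rot: [0.147, 0.989, -0.0, -0.001]
contact_force: [1.0, 0.2, -0.6]
opening: 0.0
finger_force: 0.0
```

```bash
python3 snap.py 2
python3 - <<'E'
from h import *
z=np.load('side2.npz');p,d=z['p'],z['d'];hsv=cv2.cvtColor(p,cv2.COLOR_RGB2HSV)
m=cv2.inRange(hsv,(14,150,180),(24,255,255));ys,xs=np.where(m>0)
P=np.array([at('side',x,y,d[y,x]) for x,y in zip(xs,ys) if d[y,x]>0]);P=P[(P[:,2]>.14)&(P[:,0]<.52)&(P[:,1]>-.2)]
print(len(P),P.mean(0),P.min(0),P.max(0))
E
```

```text
5.3 [ 0.4666 -0.1217  0.238 ] [-0.6 -0.4 -0.5]
331 [ 0.48011197 -0.12397156  0.18023868] [ 0.45969116 -0.14803476  0.1690503 ] [ 0.50088914 -0.09103186  0.19024337]
```

View pics/s2.png

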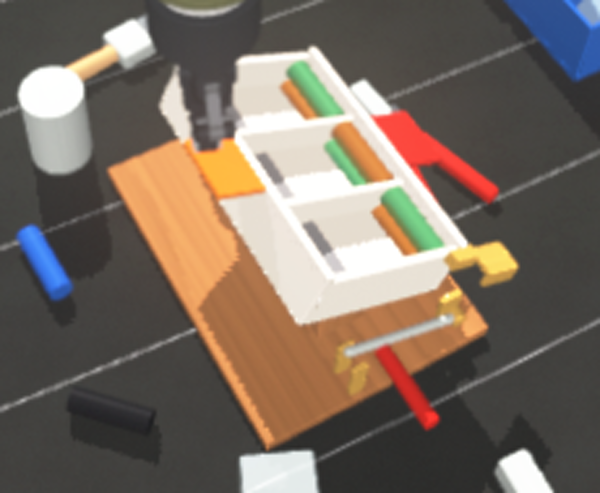

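send_rows(moves=[0, 0.006, 0, -0.025, 0, 0, 0.004, 0, -0.01, 0, 0, -0.003, 0, -0.005, 0, 0, -0.005, 0, -0.005, 0, 0, -0.005, 0, -0.005, 0, 0, -0.004, 0, -0.005, 0, 0, -0.004, 0, -0.005, 0, 0, -0.003, 0, -0.005, 0])

```text
t: 6.3
eef_pos: [0.4533, -0.1229, 0.1748]
tool_rot: [0.146, 0.989, -0.0, -0.002]
contact_force: [-6.4, -3.6, 13.2]
opening: -0.0
finger_force: 5.9
```

send_rows(moves=[0, -0.003, 0, -0.005, 0, 0, -0.003, 0, -0.005, 0, 0, -0.003, 0, -0.005, 0, 0, -0.002, 0, -0.005, 0, 0, -0.002, 0, -0.004, 0, 0, 0, 0, -0.003, 0, 0, 0, 0, -0.002, 0, 0, 0, 0, 0, 0])

```text
t: 7.3
eef_pos: [0.4393, -0.1232, 0.1491]
tool_rot: [0.147, 0.989, -0.0, -0.001]
contact_force: [-22.8, -2.8, 80.8]
opening: 0.0001
finger_force: 42.1
```

```bash
python3 snap.py 3
```

```text
7.4 [ 0.4393 -0.1232  0.1491] [-23.8  -1.3  79.8]
```

View pics/s3.png

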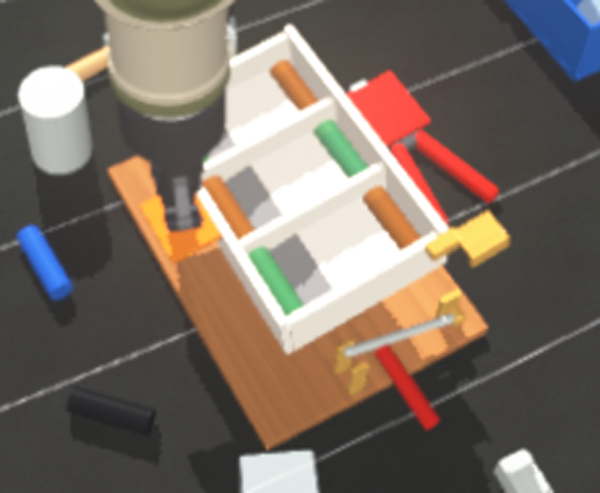

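The picture shows the board home with one rod in each pocket and two of the three spares in the channel; the third is hidden behind the gripper. I release the tab, move over the pin and fit the prop rod's slope from the earlier depth data.

send_rows(moves=[0, 0, 0, 0.025, 0, 0, 0, 0, 0.05, -0.15, 0, 0, 0, 0.045, -0.15, 0, 0.022, -0.037, 0, -0.15, 0, 0.024, -0.037, 0, -0.15, 0.045, 0.024, -0.037, 0, -0.15, 0.045, 0.024, -0.037, 0, -0.15, 0.045, 0.024, -0.036, 0, -0.15])

```text
t: 8.4
eef_pos: [0.5609, -0.3068, 0.2655]
tool_rot: [0.624, 0.782, -0.0, -0.0]
contact_force: [0.2, -0.3, 0.0]
opening: 0.045
finger_force: 0.0
```

```bash
python3 snap.py 4
python3 - <<'E'
from h import *
o=monitor.get_obs();print(o['tool_rot'].round(3),o['opening'])
R=np.array([[np.cos(.044),-np.sin(.044)],[np.sin(.044),np.cos(.044)]])
for n in('side','scene'):
    z=np.load(n+'0.npz');p,d=z['p'],z['d'];S=cv2.cvtColor(p,cv2.COLOR_RGB2HSV)[:,:,1]
    ys,xs=np.where((d>0)&(S<90))
    W=np.array([at(n,x,y,d[y,x]) for x,y in zip(xs,ys)])
    W[:,:2]=(W[:,:2]-[.5463,-.116])@R
    Q=W[(W[:,0]>-50e-3)&(W[:,0]<.1)&(W[:,1]<-.125)&(W[:,1]>-.16)&(W[:,2]>.02)&(W[:,2]<.085)]
    f=np.polyfit(Q[:,0],Q[:,2],1);print(n,len(Q),Q.min(0).round(3),Q.max(0).round(3),'slope deg',np.degrees(np.arctan(f[0])),'z at x=85:',np.polyval(f,.085),'z at -.003',np.polyval(f,-.003),'y',np.median(Q[:,1]))
E
```

```text
8.5 [ 0.5618 -0.3094  0.2651] [-0.3 -0.1 -0.6]
[ 0.624  0.781 -0.001  0.001] 0.044786450774247984
side 139 [-0.03  -0.143  0.023] [ 0.08  -0.127  0.072] slope deg -18.84218012691229 z at x=85: 0.02852947139694972 z at -.003 0.05855942507927333 y -0.13694799587228126
scene 170 [-0.03  -0.141  0.03 ] [ 0.083 -0.128  0.072] slope deg -18.84530403627979 z at x=85: 0.03039461551654623 z at -.003 0.06042992600947972 y -0.1379854920336237
```

View pics/s4.png

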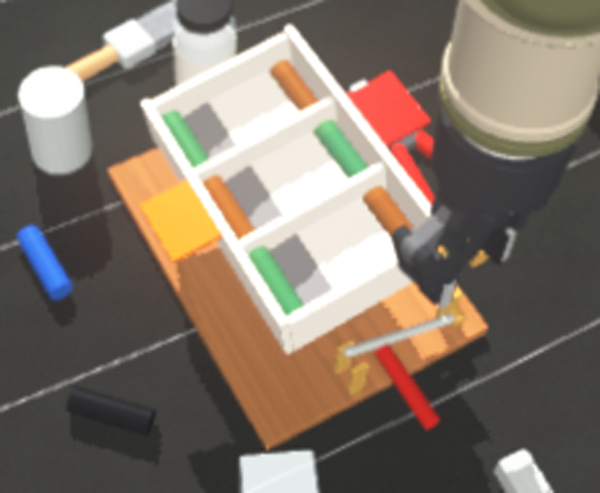

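All three spares are now in the channel, and the gripper stands above the pin. I descend and grip the pin lightly.

send_rows(moves=[0.045, -0.005, 0.001, -0.05, -0.18, 0.045, 0, 0, -0.05, 0, 0.045, 0, 0, -0.05, 0, 0.045, 0, 0, -0.036, 0, 0.045, 0, 0, -0.025, 0, 0.01, 0, 0, 0, 0, 0.01, 0, 0, 0, 0, 0.01, 0, 0, 0, 0], grip_force=20)

```text
t: 9.5
eef_pos: [0.5568, -0.3044, 0.0555]
tool_rot: [0.689, 0.724, 0.001, 0.001]
contact_force: [5.7, 1.1, -4.6]
opening: 0.0128
finger_force: 21.6
```

send_rows(moves=[0.01, 0, 0, 0, 0, 0.01, 0, 0, 0, 0, 0.01, 0, 0, 0, 0, 0.01, 0.001, 0, 0.003, 0, 0.01, 0.001, 0, 0.003, 0, 0.01, 0, 0, 0, 0, 0.01, 0, 0, 0, 0, 0.01, 0, 0, 0, 0])

```text
t: 10.5
eef_pos: [0.5592, -0.3044, 0.0616]
tool_rot: [0.689, 0.724, 0.001, 0.001]
contact_force: [5.6, 2.1, -3.3]
opening: 0.0133
finger_force: 21.4
```

send_rows(moves=[0.01, 0.004, 0.0002, 0.008, 0, 0.01, 0.005, 0.0002, 0.008, 0, 0.01, 0.006, 0.0003, 0.0073, 0, 0.01, 0.0067, 0.0003, 0.0067, 0, 0.01, 0.0073, 0.0003, 0.0059, 0, 0.01, 0.0079, 0.0003, 0.0051, 0, 0.01, 0, 0, 0, 0, 0.01, 0, 0, 0, 0])

```text
t: 11.5
eef_pos: [0.5923, -0.3032, 0.1024]
tool_rot: [0.69, 0.724, -0.0, -0.001]
contact_force: [-7.1, 2.8, 9.0]
opening: 0.0133
finger_force: 21.1
```

send_rows(moves=[0.01, 0.0083, 0.0003, 0.0043, 0, 0.01, 0.0087, 0.0003, 0.0034, 0, 0.01, 0.009, 0.0003, 0.0024, 0, 0.01, 0.0092, 0.0003, 0.0014, 0, 0.01, 0.005, 0.0002, 0.0004, 0, 0.01, 0, 0, 0, 0, 0.01, 0, 0, 0, 0, 0.01, 0, 0, 0, 0])

```text
t: 12.5
eef_pos: [0.6348, -0.3014, 0.1138]
tool_rot: [0.69, 0.724, 0.001, 0.0]
contact_force: [-0.7, 4.3, 4.5]
opening: 0.0131
finger_force: 21.8
```

```bash
python3 snap.py 5
```

```text
12.6 [ 0.6348 -0.3014  0.1139] [-1.4  4.8  5.4]
```

View pics/s5.png

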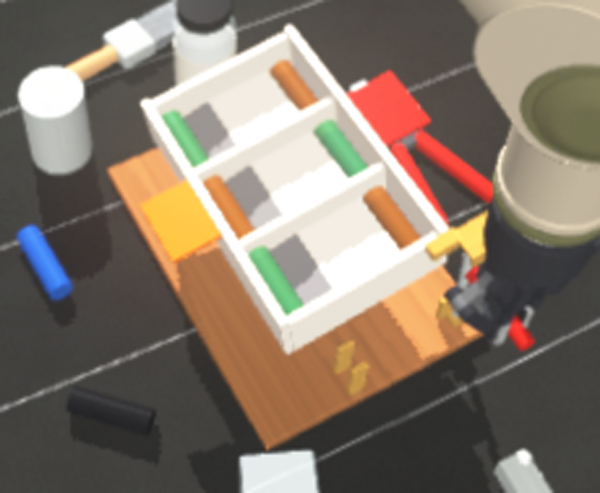

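The prop is nearly upright under the bracket, and the rods and board are unchanged. I nudge it the last few millimetres to its stop.

send_rows(moves=[0.01, 0.0015, 0, 0, 0, 0.01, 0.0015, 0, 0, 0, 0.01, 0.001, 0, 0, 0, 0.01, 0, 0, 0, 0, 0.01, 0, 0, 0, 0, 0.01, 0, 0, 0, 0, 0.01, 0, 0, 0, 0, 0.01, 0, 0, 0, 0])

```text
t: 13.6
eef_pos: [0.6381, -0.3013, 0.1138]
tool_rot: [0.69, 0.724, 0.0, -0.0]
contact_force: [-2.5, 5.1, 7.5]
opening: 0.0132
finger_force: 22.0
```

send_rows(moves=[0.01, 0.001, 0, 0, 0, 0.01, 0.001, 0, 0, 0, 0.01, 0.001, 0, 0, 0, 0.01, 0, 0, 0, 0, 0.01, 0, 0, 0, 0, 0.01, 0, 0, 0, 0, 0.01, 0, 0, 0, 0, 0.01, 0, 0, 0, 0])

```text
t: 14.6
eef_pos: [0.6409, -0.3011, 0.1137]
tool_rot: [0.69, 0.724, 0.0, -0.001]
contact_force: [-3.3, 5.6, 6.5]
opening: 0.0135
finger_force: 22.0
```

send_rows(moves=[0.05, 0, 0, 0, 0, 0.05, 0, 0, 0, 0, 0.05, 0, 0, 0, 0, 0.05, 0, -0.01, 0.02, 0, 0.05, 0, -0.02, 0.05, 0, 0.05, 0, -0.02, 0.05, 0, 0.05, 0, -0.02, 0.05, 0, 0.05, 0, 0, 0.03, 0])

```text
t: 15.6
eef_pos: [0.6408, -0.3749, 0.3163]
tool_rot: [0.691, 0.723, -0.0, 0.002]
contact_force: [0.1, -0.2, -0.6]
opening: 0.0503
finger_force: 0.0
```

send_rows(moves=[0.05, 0, -0.05, 0, 0, 0.05, 0, -0.05, 0, 0, 0.05, 0, -0.05, 0, 0, 0.05, 0, 0, 0, 0, 0.05, 0, 0, 0, 0, 0.05, 0, 0, 0, 0, 0.05, 0, 0, 0, 0, 0.05, 0, 0, 0, 0])

```text
t: 16.6
eef_pos: [0.6418, -0.5211, 0.3135]
tool_rot: [0.69, 0.724, 0.0, 0.0]
contact_force: [0.5, -0.4, -0.5]
opening: 0.0501
finger_force: 0.0
```

```bash
python3 snap.py 6
python3 - <<'E'
from h import *
for n in('side','scene'):
    z=np.load(n+'6.npz');p,d=z['p'],z['d'];h=cv2.cvtColor(p,cv2.COLOR_RGB2HSV)
    m=(cv2.inRange(h,(0,150,80),(5,255,255))|cv2.inRange(h,(174,150,80),(180,255,255)))>0
    ys,xs=np.where(m&(d>0));W=np.array([at(n,x,y,d[y,x]) for x,y in zip(xs,ys)])
    Q=W[(W[:,1]<-.24)&(W[:,1]>-.35)&(W[:,2]>.05)&(W[:,0]<.7)];print(n,len(Q),Q.mean(0) if len(Q) else '')
    Q=W[(W[:,1]<-.05)&(W[:,1]>-.18)&(W[:,2]>.1)&(W[:,0]<.7)];print('tab',len(Q),Q.mean(0))
E
```

```text
16.7 [ 0.6416 -0.5215  0.3134] [-0.6 -0.6 -0.5]
side 238 [ 0.63737213 -0.29397499  0.11893374]
tab 446 [ 0.63448039 -0.11250159  0.15881856]
scene 302 [ 0.64333811 -0.29400548  0.11976679]
tab 346 [ 0.63633091 -0.1177832   0.1611545 ]
```

View pics/s6.png

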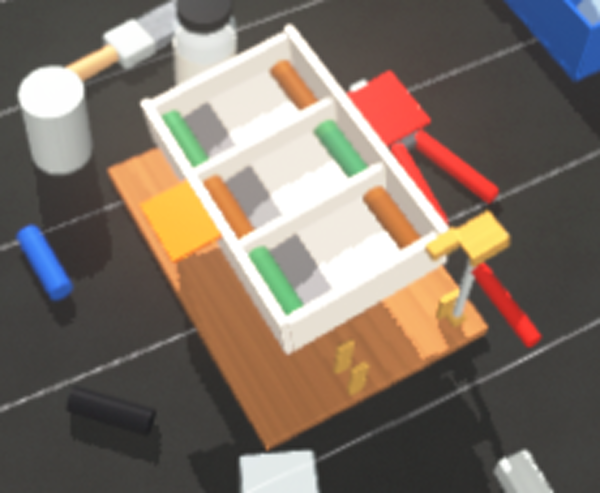

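The pin is at x = 0.640, against 0.6396 expected for upright. The board is home and the rods are sorted, so I hand the job in.

```bash
python3 -c "
from workcell import manip
print(manip.hand_in())"
```

```text
the job is handed in; nothing more can be done
None
```

I handed the job in at about 17 s: one rod sits in each pocket, the spare rods are back in the channel, the board is home and the prop stands upright under the bracket; the hand-in gave no verdict, so this rests on the last camera check.

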